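Re-grip a bore probe at the stand and seat it in the gauge fixture

ROBOT

A 7-joint arm with a two-finger parallel gripper is mounted at the origin on a cart in front of the work surface, level with it; the furniture and walls round the work are solid. World frame = base frame: x ahead of the robot, y to its left, z up, the work surface at z = 0. Lengths are in mm, angles in rad, forces in N, time in s.
With the tool pointing down it reaches from about 400 to 900 mm from the base axis. Payload 5.5 kg.
Tool frame: the origin (TCP) lies midway between the tips of the shut fingers; the grasp point (between the pads) lies 19 mm behind it; z points along the fingers, x is the direction in which the jaws open and shut, and the axes are right-handed (so a half turn about z gives the same grasp; the last joint's range is limited). The gripper opens to 92 mm and grips with 3 to 60 N. Pads are 19 mm wide; open, the fingers measure 130 mm over their backs; the gripper's body (75 mm by 190 mm) begins 47 mm behind the grasp point.
Start: joints at [1.434, 0.501, -0.427, 1.55, 0.221, 1.138, -0.21], TCP at [253.034, -598.726, 226.729] pointing down, gripper open.
Joint ranges: [-2.88, 2.88], [-0.31, 2.03], [-1.54, 1.56], [0.2, 2.42], [-1.41, 4.55], [0.19, 2.02], [-2.57, 2.57]. Speed limits (rad/s): [2.57, 2.57, 3.14, 3.14, 3.14, 3.14, 3.14].

INTERFACE

Orientations are given as a rotation vector (axis times angle).
In Python, from plant import env gives the robot as it stands.
- The arm moves only by the tool play_rows, never from a script. Its argument "rows" is a list of rows, each an object with "linear": the shift along the tool's x, y, z in mm, a list of three; "dr": the turn, a rotation vector about the tool's x, y, z in degrees, a list of three; "grip": the closure, from 0 (fully open) to 1 (shut). A call has 1 to 12 rows; each row is the pose to reach, as a shift and turn from the pose commanded when the call began, along the tool's axes at that moment; what a row does not reach only later rows make up. A row lasts 1/8 s, in which the tool goes at most 62.5 mm and 10.7 degrees, less where a joint would pass 70% of its speed; a pose out of reach is approached as far as the arm can. A call with a gripper value outside its range is refused whole. The fingers move at their own pace and stop on an object; "force" is the grip in N (left out, the last holds). Time passes only in rows, so rows that repeat a pose let the fingers close. It gives the time, the measured TCP pose, the force and the opening at its end, in the units of the state.
- env.read_state(): the state, without advancing time (a new reading comes with each control period).
- env.get_image(name): name is "side" or "top" or "wrist"; returns a dict with "img" (384x512x3 uint8, blue, green, red), "mtx" (3x3 intrinsics, pixels), "R" (3x3) and "t" (3): a world point X has camera coordinates R X + t; the wrist camera has in their place "mount" (4x4, takes a point from camera to tool coordinates, whose origin is the TCP and whose axes are the tool frame's). Camera axes: x right, y down, z forward; pixel columns grow to the right and rows downward; lengths in mm; the calibration is good to about 2 mm. A picture is of the moment at which its call begins: read the wrist's pose just before it. There is no depth.
- env.sign_off(): hands the job in, once; it reports no verdict.
Trained networks look in a picture, given as the dict that the camera call returned (one of the last four; its "shot" number tells which), for a name from the list of things; names that differ only in an ending like _2 or _b are one class to them, and where a whole thing is asked for, a point or a joint stands for the part that bears it (a point fixed in the world has none). Each returns a list of dicts, best first, with "p" (0 to 1); they miss things now and then, are a little off and sometimes report something else, mostly with a low value. They report only what shows in the picture. A call takes as long as a camera call.
- env.look_for(picture, label): "centre" ([row, column] in pixels, amid what is visible of it).
- env.landmark_of(picture, label): "centre" ([row, column] in pixels: a listed point, or the origin of a listed thing).
The state is a dict: "time_s": time; "joints": joint angles; "qvel": joint speeds; "tau": joint torques, N m; "position": TCP position; "eef_rot": TCP orientation; "ft_force": force on the tool from outside, world axes, zero at the start; "ft_torque": the same for the moment, N m; "width": finger opening in mm.
Only numpy, scipy, OpenCV 4.12 (cv2) and the standard library are available. Lean on these libraries where they do the work, as an engineer would, in place of code of your own. Each camera call takes 0.05 s, during which the arm holds its last target.

TASK

Take the flat-handled probe out of the two-bay wooden rack, stand it upright and fully down in the hole of the single open wooden block and let go, so that you can take it again across the broad faces of its handle. Then seat it fully down in the hole of the metal gauge fixture, upright between the two posts and with its flat handle in line with them. Leave the round-handled probe as it stands in the rack.

Things in the scene. Friction and masses are not known exactly. Their poses are not given: they have to be found in the camera images.
- flat_probe: Probe to move, metal, about 150 g, upright in a rack bay. Flat handle 44 (x) x 22 (y) x 50 mm high; flange 46 x 36 x 6 mm below it; stem 12 mm thick, 34 mm long, tapering to 4 mm at the end. Origin: centre of flange underside (45 mm above the table), z up: handle at z = 6 to 56 mm. Rack cheeks 9 mm off its broad faces leave no finger room: take it by its free narrow ends (close along x).
- round_probe: Probe to leave alone, in the other bay 72 mm away: same stem and height, round handle 28 mm thick, round flange 36 mm. Origin: centre of flange underside. The rack is a fixed wooden block 74 x 150 x 45 mm; its plywood cheeks, 8 mm thick, 30 mm long, stand 54 mm above the block (2 mm below the handles' tops) on both y sides of each probe.
- stand: Intermediate stand: a fixed plain wooden block 80 x 80 x 45 mm with one upright hole of 28 mm diameter right through its middle and nothing standing on it, so that a probe in it can be taken from any side. Origin: centre of the underside; hole mouth at z = 45 mm. A probe may stand in it at any yaw.
- fixture: Fixed aluminium block 104 x 56 mm on a dark base plate 130 x 74 x 8 mm, 45 mm high in all; a 28 mm hole, 37 mm deep, in its middle; two steel posts, 14 mm thick, at x = -41 and +41 mm, up to z = 101 mm. Origin: centre of underside; hole mouth at z = 45 mm. Handle x goes along fixture x, either way round; 11 mm left to each post, no finger room: hold it across its broad faces (close along y).

How it is judged (in metres and radians):
On the way:
1. the flat-handled probe stands released, upright and fully down in the hole of the single wooden stand (horizontal distance between flat_probe and stand below 0.013 m and z of flat_probe in the frame of stand between 0.04 and 0.05 m and angle between flat_probe's own z axis and vertical below 0.17 rad and linear speed of flat_probe below 0.02 m/s and contact force between the fingers and flat_probe below 0.1 N), for 0.2 s.
At the end, for the whole second after the job is handed in: The flat-handled probe stands at rest in the fixture's hole: within 13 mm of its centre, flange within 5 mm of the block's top, upright within 10 degrees, handle in line with the posts within 15 degrees; the round-handled probe is upright within 10 degrees and within 30 mm of where it began (horizontal distance between flat_probe and fixture below 0.013 m and z of flat_probe in the frame of fixture between 0.04 and 0.05 m and angle between each of flat_probe, round_probe's own z axis and vertical below 0.17 rad and angle between the x axis of flat_probe and the x axis of fixture, either way round below 0.26 rad and linear speed of flat_probe below 0.02 m/s and distance of round_probe from where it was at the start of the episode below 0.03 m); the robot touches nothing.
It fails at once if the round-handled probe is moved by more than 30 mm (distance of round_probe from where it was at the start of the episode above 0.03 m).
It also fails if it takes over 56 s, if anything falls off the work surface, if the arm or the gripper's body presses on something with over 40 N, if the wrist force passes 120 N, or if a joint passes its speed limit or range.

## Working session

There is one attempt and no reset: what is moved stays moved. The work goes in short steps, Python scripts to look and compute and a tool call to move; the robot and the scene stay as the last step left them, time stands still between calls to the robot, and variables do not carry over. Pictures are saved under pics/ and viewed, and the job is handed in when it is done.

Besides the shell and the picture viewer there is one more tool, called after "Emit:" in YAML: its name, and indented under it one key for each argument. play_rows: Moves the arm, as the interface text tells. Its arguments: {"type":"object","properties":{"rows":{"type":"array"},"force":{"type":"number"}},"required":["rows"]}

```bash
mkdir -p pics; ls
python3 - <<'E'
from plant import env
import cv2
s=env.read_state()
print({k:s[k] for k in('time_s','position','eef_rot','width','ft_force')})
for n in('side','top'):
    p=env.get_image(n); cv2.imwrite(f'pics/{n}0.png',p['img'])
    print(n,p['mtx'],p['R'],p['t'])
    for l in('flat_probe','round_probe','stand','fixture'):
        print(l,'LM',env.landmark_of(p,l)[:3],'LF',env.look_for(p,l)[:2])
print(env.read_state()['time_s'])
E
```

```text
pics
{'time_s': 0.0, 'position': array([ 252.68320248, -598.11482682,  225.68065344]), 'eef_rot': array([-2.61741200e+00,  1.73540704e+00,  2.47369440e-03]), 'width': 91.90715194480028, 'ft_force': array([1.0364622 , 0.70054666, 0.02040033])}
side [[360.12569583   0.         254.13988449]
 [  0.         360.12569583 193.55950438]
 [  0.           0.           1.        ]] [[-0.84760215 -0.53011313  0.02346622]
 [-0.31176511  0.46172358 -0.83042992]
 [ 0.42938689 -0.71119014 -0.55662868]] [499.78756151 200.75815548 714.07067251]
flat_probe LM [{'centre': [170.9, 246.8], 'p': 0.74}] LF [{'centre': [156.3, 251.4], 'p': 0.69}]
round_probe LM [{'centre': [182.5, 236.8], 'p': 0.6}] LF [{'centre': [169.8, 237.7], 'p': 0.41}]
stand LM [{'centre': [244.4, 256.8], 'p': 0.91}] LF [{'centre': [238.7, 258.9], 'p': 0.66}]
fixture LM [{'centre': [197.0, 332.0], 'p': 0.57}] LF [{'centre': [189.4, 334.2], 'p': 0.86}]
top [[459.27916729   0.         252.49941565]
 [  0.         459.27916729 193.73267249]
 [  0.           0.           1.        ]] [[-0.00767865 -0.99988269 -0.01325314]
 [-0.9940092   0.00907723 -0.10891883]
 [ 0.10902635  0.01233739 -0.99396229]] [ 84.04228894 538.04276515 980.98883926]
flat_probe LM [{'centre': [140.4, 316.3], 'p': 0.77}] LF [{'centre': [139.0, 313.8], 'p': 0.72}]
round_probe LM [{'centre': [145.7, 280.0], 'p': 0.6}] LF [{'centre': [142.5, 284.2], 'p': 0.53}]
stand LM [{'centre': [218.9, 215.8], 'p': 0.63}] LF [{'centre': [213.7, 212.8], 'p': 0.85}]
fixture LM [{'centre': [243.7, 347.2], 'p': 0.57}] LF [{'centre': [246.0, 348.3], 'p': 0.57}]
0.9
```

Run:
```python
import cv2
for n,c in(('side',(100,320,170,420)),('top',(90,300,160,420))):
    a=cv2.imread(f'pics/{n}0.png'); a=a[c[0]:c[1],c[2]:c[3]]
    cv2.imwrite(f'pics/{n}0c.png',cv2.resize(a,None,fx=3,fy=2.7 if 0 else 3,interpolation=cv2.INTER_CUBIC)[:600])
```

```text
(no output)
```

View pics/side0.png

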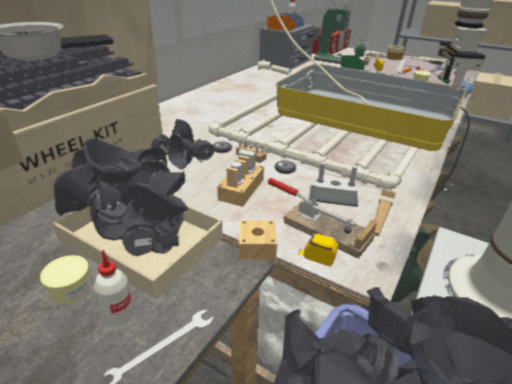

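View pics/top0c.png

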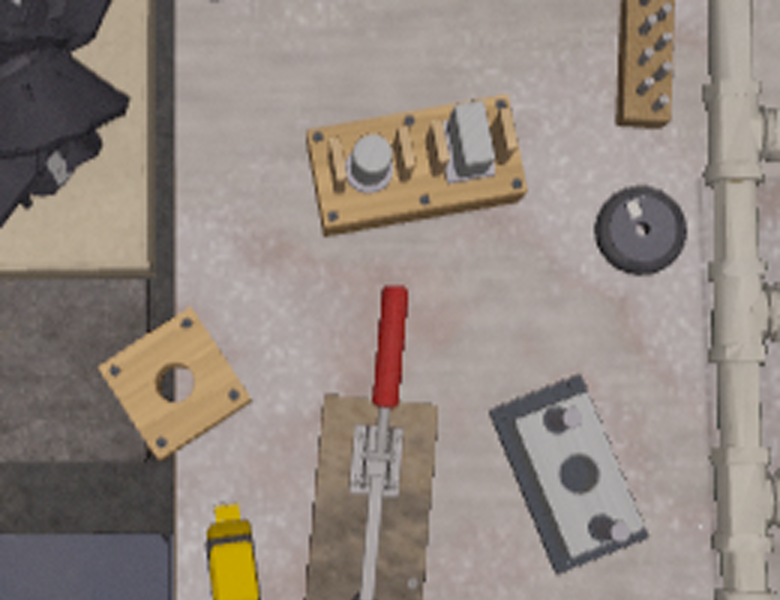

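View pics/side0c.png

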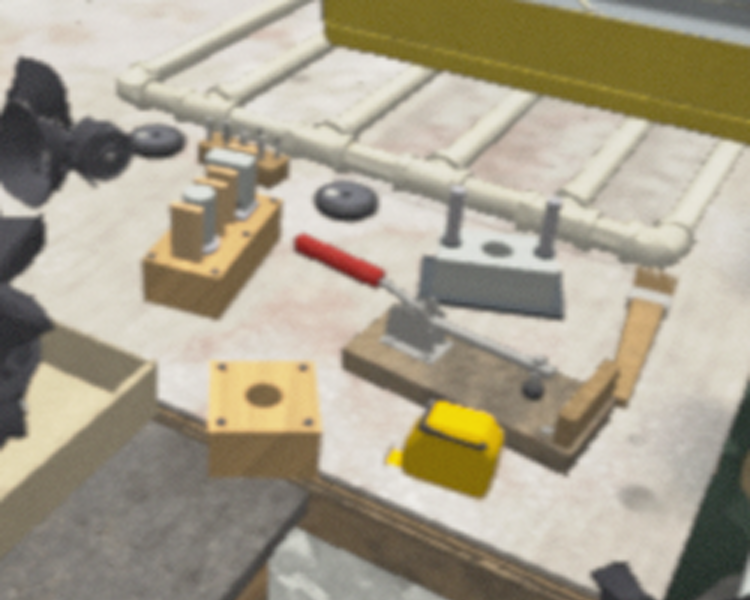

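Run:
```python
import cv2
a=cv2.imread('pics/top0.png')
def z(n,r0,r1,c0,c1,f=8):
    b=cv2.resize(a[r0:r1,c0:c1],None,fx=f,fy=f,interpolation=cv2.INTER_CUBIC)
    for i in range(0,r1-r0,10): cv2.putText(b,str(r0+i),(0,i*f+4),0,.35,(0,0,255),1); cv2.line(b,(0,i*f),(b.shape[1],i*f),(0,0,255),1) if 0 else cv2.line(b,(24,i*f),(34,i*f),(0,0,255),1)
    for i in range(0,c1-c0,10): cv2.putText(b,str(c0+i),(i*f-8,10),0,.35,(255,0,0),1); cv2.line(b,(i*f,12),(i*f,20),(255,0,0),1)
    cv2.imwrite(f'pics/{n}.png',b)
z('rack',115,175,255,345); z('stand',185,250,185,255); z('fix',205,285,315,385,7)
```

```text
(no output)
```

View pics/rack.png

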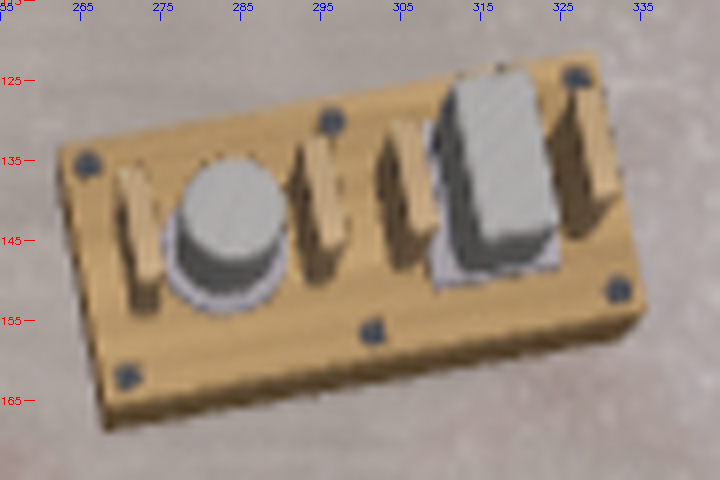

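View pics/stand.png

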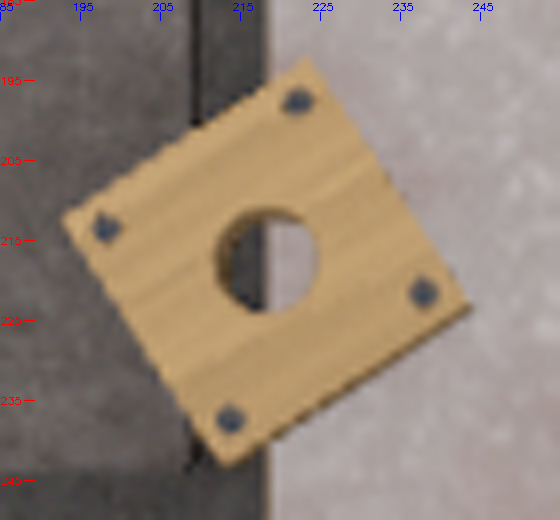

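View pics/fix.png

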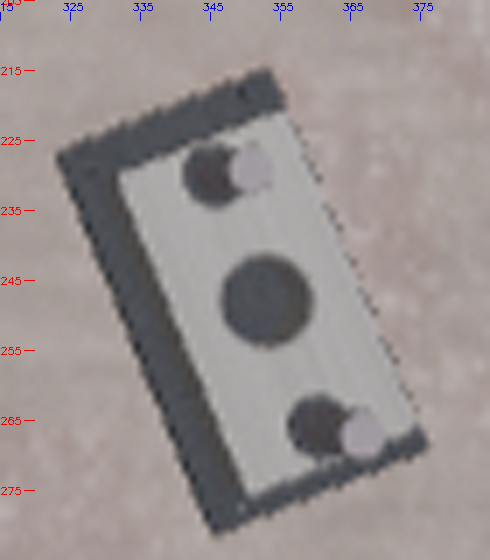

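```bash
cat > h.py <<'E'
import numpy as np
cal={'side':(np.array([[360.12569583,0,254.13988449],[0,360.12569583,193.55950438],[0,0,1]]),np.array([[-0.84760215,-0.53011313,0.02346622],[-0.31176511,0.46172358,-0.83042992],[0.42938689,-0.71119014,-0.55662868]]),np.array([499.78756151,200.75815548,714.07067251])),
'top':(np.array([[459.27916729,0,252.49941565],[0,459.27916729,193.73267249],[0,0,1]]),np.array([[-0.00767865,-0.99988269,-0.01325314],[-0.9940092,0.00907723,-0.10891883],[0.10902635,0.01233739,-0.99396229]]),np.array([84.04228894,538.04276515,980.98883926]))}
def w(cam,u,v,z):
    K,R,t=cal[cam]; c=-R.T@t; d=R.T@np.linalg.solve(K,[u,v,1]); return (c+d*(z-c[2])/d[2]).round(1)
def pr(cam,X):
    K,R,t=cal[cam]; q=K@(R@np.asarray(X,float)+t); return (q[:2]/q[2]).round(1)
E
python3 - <<'E'
from h import *
def g(pts,c0,r0,f,z): return [w('top',c0+x/f-.5+.5/f,r0+y/f-.5+.5/f,z) for x,y in pts]
H=np.array(g([(458,83),(522,72),(557,225),(484,240)],255,115,8,101));print('flat',H,H.mean(0))
print('round',g([(233,208)],255,115,8,101))
S=np.array(g([(307,58),(472,308),(226,467),(63,217)],185,185,8,45));print('stand',S,S.mean(0),g([(267,260)],185,185,8,45))
F=np.array(g([(118,172),(287,108),(418,427),(247,498)],315,205,7,45));print('fix',F,F.mean(0),g([(267,300)],315,205,7,45))
P=g([(250,168),(363,433)],315,205,7,101);print('posts',P,np.mean(P,0),np.linalg.norm(P[1]-P[0]))
R=np.array(g([(60,148),(590,52),(645,308),(105,403)],255,115,8,45));print('rack',R,R.mean(0),[np.linalg.norm(R[i]-R[i-1]) for i in range(4)])
for n,z,u,v in(('flat',45,246.8,170.9),('round',45,236.8,182.5),('stand',0,256.8,244.4),('fix',0,332,197)): print(n,'side',w('side',u,v,z))
for n,z,u,v in(('flat',45,316.3,140.4),('round',45,280,145.7),('stand',0,215.8,218.9),('fix',0,347.2,243.7)): print(n,'top',w('top',u,v,z))
# side-view hand marks, crop x170 y100 s3
for n,z,x,y in(('standhole',45,264,395),('fixhole',45,497,249),('post1',101,457,190),('post2',101,553,203),('flattop',101,231,157),('roundtop',101,201,191)):print(n,w('side',170+x/3-.33,100+y/3-.33,z))
E
```

```text
flat [[673.5 -45.6 101. ]
 [676.2 -62.3 101. ]
 [635.7 -70.3 101. ]
 [631.9 -51.4 101. ]] [654.325 -57.4   101.   ]
round [array([641.1,  13.2, 101. ])]
stand [[541.9 143.5  45. ]
 [473.7  99.1  45. ]
 [431.7 165.3  45. ]
 [499.2 209.5  45. ]] [486.625 154.35   45.   ] [array([487.1, 154.3,  45. ])]
fix [[ 459.1  -89.4   45. ]
 [ 478.3 -141.7   45. ]
 [ 381.2 -178.2   45. ]
 [ 360.3 -125.8   45. ]] [ 419.725 -133.775   45.   ] [array([ 419.8, -133.7,   45. ])]
posts [array([ 458.2, -118.6,  101. ]), array([ 382.3, -148.6,  101. ])] [ 420.25 -133.6   101.  ] 81.61378560022808
rack [[ 671.1   57.3   45. ]
 [ 696.5  -88.8   45. ]
 [ 624.8 -102.    45. ]
 [ 600.    45.7   45. ]] [648.1  -21.95  45.  ] [np.float64(72.04005830092035), np.float64(148.2915034653031), np.float64(72.90493810435619), np.float64(149.7675866133924)]
flat side [648.3 -53.1  45. ]
round side [637.   12.8  45. ]
stand side [490.5 147.1   0. ]
fix side [ 419.7 -131.     0. ]
flat top [653.4 -61.4  45. ]
round top [642.4  18.2  45. ]
stand top [485.7 163.1   0. ]
fix top [ 427.8 -130.8    0. ]
standhole [485.9 153.4  45. ]
fixhole [ 418.5 -134.5   45. ]
post1 [ 457.1 -116.7  101. ]
post2 [ 379.7 -142.2  101. ]
flattop [652.3 -57.3 101. ]
roundtop [639.   10.2 101. ]
```

View pics/top0.png

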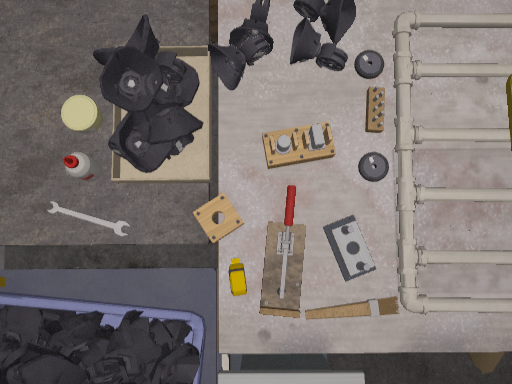

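Run:
```python
from h import *
for y in (0,-100,-200,-300,-400,-500): print(y,pr('side',(400,y,0)),pr('side',(400,y,200)),pr('top',(400,y,0)))
print(pr('side',(253,-598,226)),pr('top',(253,-598,226)),pr('top',(0,0,0)))
```

```text
0 [319.5 224.5] [331.1 151.7] [288.8 256.7]
-100 [334.6 204.8] [347.2 135.6] [333.7 256.4]
-200 [347.6 187.9] [360.8 121.9] [378.7 256. ]
-300 [358.9 173.1] [372.4 110.2] [423.9 255.7]
-400 [368.9 160.1] [382.5 100.1] [469.1 255.4]
-500 [377.7 148.7] [391.3  91.3] [514.5 255. ]
[449.1  83.8] [652.9 345.4] [291.8 445.6]
```

```bash
cat >> h.py <<'E'
from scipy.spatial.transform import Rotation as Ro
def goto(s,x,y,z,yaw):
    """shift & turn in current tool axes to reach pointing-down pose with tool x at yaw (deg)"""
    R=Ro.from_rotvec(s['eef_rot'])
    lin=R.inv().apply(np.array([x,y,z])-s['position'])
    T=Ro.from_euler('z',yaw,degrees=True)*Ro.from_euler('x',180,degrees=True)
    print('t',round(s['time_s'],2),'pos',s['position'].round(1),'yaw',np.degrees(np.arctan2(*R.as_matrix()[[1,0],0])).round(1),'w',round(s['width'],1),'j',np.round(s['joints'],2),'F',np.round(s['ft_force'],1))
    print('  linear',lin.round(1),'dr',np.degrees((R.inv()*T).as_rotvec()).round(1))
E
python3 -c "
from plant import env
from h import *
goto(env.read_state(),654.2,-57.5,190,9.7)"
```

```text
t 0.9 pos [ 253.  -598.7  226.7] yaw -67.1 w 92.0 j [ 1.43  0.5  -0.43  1.55  0.22  1.14 -0.21] F [-1.2 -0.2  0.6]
  linear [-342.4 -580.2   36.7] dr [ -0.   -0.  -76.8]
```

Emit:
play_rows:
  rows:
    - {"linear": [-30,-50,0],"dr": [0,0,-7],"grip": 0}
    - {"linear": [-60,-100,0],"dr": [0,0,-14],"grip": 0}
    - {"linear": [-90,-150,0],"dr": [0,0,-21],"grip": 0}
    - {"linear": [-120,-200,0],"dr": [0,0,-28],"grip": 0}
    - {"linear": [-150,-250,0],"dr": [0,0,-35],"grip": 0}
    - {"linear": [-180,-300,0],"dr": [0,0,-42],"grip": 0}
    - {"linear": [-210,-350,0],"dr": [0,0,-49],"grip": 0}
    - {"linear": [-240,-400,0],"dr": [0,0,-56],"grip": 0}
    - {"linear": [-270,-450,10],"dr": [0,0,-63],"grip": 0}
    - {"linear": [-300,-500,20],"dr": [0,0,-70],"grip": 0}
    - {"linear": [-322,-540,30],"dr": [0,0,-76.8],"grip": 0}
    - {"linear": [-342.4,-580.2,36.7],"dr": [0,0,-76.8],"grip": 0}

```text
time_s: 2.4
position: [654.9, -56.3, 189.4]
eef_rot: [-3.13, -0.268, 0.001]
ft_force: [-0.5, 0.1, 0.3]
width: 92.1
```

```bash
python3 -c "
from plant import env
from h import *
import cv2
s=env.read_state()
goto(s,654.2,-57.5,190,9.7)
p=env.get_image('wrist');cv2.imwrite('pics/w1.png',p['img']);print(p['mtx'],p['mount'])
"
```

```text
t 2.4 pos [654.9 -56.3 189.4] yaw 9.8 w 92.1 j [ 0.59  0.65 -0.81  1.56  0.5   1.15 -0.15] F [-0.5  0.1  0.3]
  linear [-0.9  1.1 -0.6] dr [-0.   0.   0.1]
[[320.09863704   0.         255.17143995]
 [  0.         320.09863704 198.53346215]
 [  0.           0.           1.        ]] [[ 9.99999688e-01  7.79086212e-04 -1.28478756e-04 -1.86870493e-01]
 [-7.06904696e-04  9.55824050e-01  2.93938575e-01 -8.00880285e+01]
 [ 3.51806575e-04 -2.93938392e-01  9.55824303e-01 -1.58036921e+02]
 [ 0.00000000e+00  0.00000000e+00  0.00000000e+00  1.00000000e+00]]
```

View pics/w1.png

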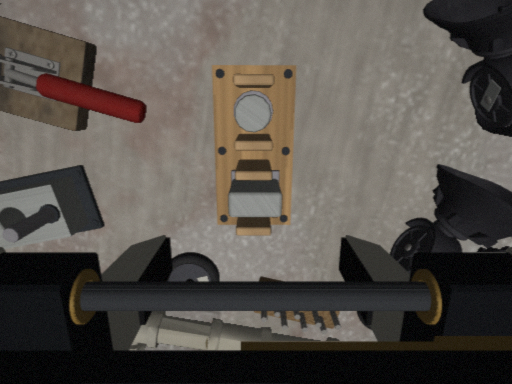

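```bash
cat >> h.py <<'E'
KW=np.array([[320.09863704,0,255.17143995],[0,320.09863704,198.53346215],[0,0,1]])
MO=np.array([[9.99999688e-01,7.79086212e-04,-1.28478756e-04,-1.86870493e-01],[-7.06904696e-04,9.55824050e-01,2.93938575e-01,-80.0880285],[3.51806575e-04,-2.93938392e-01,9.55824303e-01,-158.036921],[0,0,0,1]])
def ww(s,u,v,z):
    R=Ro.from_rotvec(s['eef_rot']); c=R.apply(MO[:3,3])+s['position']; d=R.apply(MO[:3,:3]@np.linalg.solve(KW,[u,v,1])); return (c+d*(z-c[2])/d[2]).round(1)
E
python3 - <<'E'
import cv2
from plant import env
from h import *
s=env.read_state()
a=cv2.imread('pics/w1.png')[150:240,210:300]
cv2.imwrite('pics/w1c.png',cv2.resize(a,None,fx=6,fy=6,interpolation=cv2.INTER_CUBIC))
print(ww(s,255,205,101),ww(s,253,112,101))
E
```

```text
[657.4 -49.2 101. ] [643.2  22.1 101. ]
```

View pics/w1c.png

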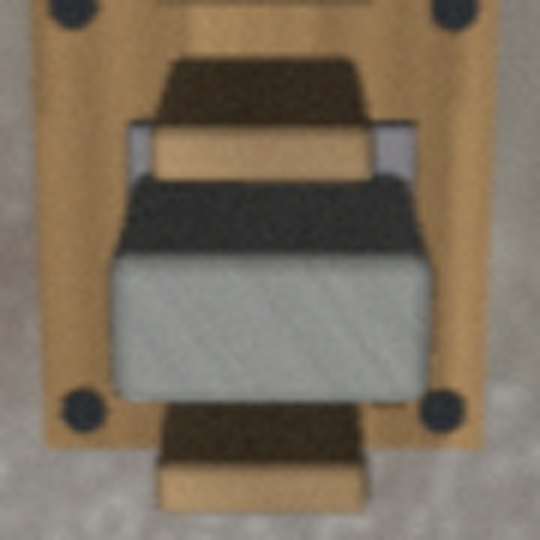

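Run:
```python
import cv2
from plant import env
from h import *
s=env.read_state(); print(s['position'],s['qvel'].round(3))
p=env.get_image('wrist'); s2=env.read_state(); print(s2['position'])
for l in('flat_probe','round_probe'):
    for q in env.landmark_of(p,l)[:1]: print(l,q,ww(s,q['centre'][1],q['centre'][0],45))
cv2.imwrite('pics/w2.png',p['img'])
a=p['img'][50:250,180:330]
cv2.imwrite('pics/w2c.png',cv2.resize(a,None,fx=3,fy=3,interpolation=cv2.INTER_CUBIC))
```

```text
[657.36907069 -48.61770291 189.0874613 ] [ 0.044 -0.054 -0.035  0.075 -0.057 -0.002  0.079]
[655.856968   -50.35831108 189.45388522]
flat_probe {'centre': [193.2, 249.2], 'p': 0.62} [653. -56.  45.]
round_probe {'centre': [123.8, 248.2], 'p': 0.62} [640.7   9.3  45. ]
```

View pics/w2c.png

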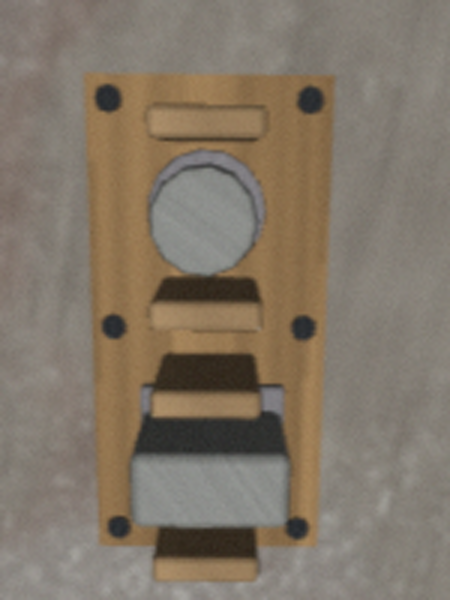

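Run:
```python
from plant import env
from h import *
s=env.read_state(); goto(s,654.2,-57.5,61,9.7)
s['position']=np.array([657.37,-48.62,189.09]);
print(ww(s,250,213,101),ww(s,247.8,123.2,101))
s['position']=np.array([654.9,-56.3,189.4]);print(ww(s,254.9,204.2,101))
```

```text
t 2.6 pos [654.2 -56.2 189.7] yaw 9.8 w 92.3 j [ 0.59  0.65 -0.81  1.56  0.5   1.15 -0.15] F [ 0.  -0.2  0.1]
  linear [ -0.2   1.3 128.7] dr [-0.   0.   0.1]
[654.3 -57.2 101. ] [640.8  13.  101. ]
[654.5 -56.8 101. ]
```

Emit:
play_rows:
  rows:
    - {"linear": [0,0,30],"dr": [0,0,0],"grip": 0}
    - {"linear": [0,0,60],"dr": [0,0,0],"grip": 0}
    - {"linear": [0,0,85],"dr": [0,0,0],"grip": 0}
    - {"linear": [0,0,107],"dr": [0,0,0],"grip": 0}
    - {"linear": [0,0,122],"dr": [0,0,0],"grip": 0}
    - {"linear": [0,0,129],"dr": [0,0,0],"grip": 0}
    - {"linear": [0,0,129],"dr": [0,0,0],"grip": 0}
    - {"linear": [0,0,129],"dr": [0,0,0],"grip": 0}
  force: 30

```text
time_s: 3.6
position: [654.9, -57.3, 61.9]
eef_rot: [3.13, 0.266, 0.002]
ft_force: [0.4, -0.0, 0.0]
width: 92.2
```

```bash
python3 -c "
from plant import env
from h import *
s=env.read_state()
goto(s,654.2,-57.5,61,9.7)
"
```

```text
t 3.6 pos [654.9 -57.3  61.9] yaw 9.7 w 92.2 j [ 0.54  0.79 -0.72  1.64  0.61  0.95 -0.23] F [ 0.4 -0.   0. ]
  linear [-0.7  0.1  0.9] dr [ 0.  -0.1  0. ]
```

Emit:
play_rows:
  rows:
    - {"linear": [0,0,0],"dr": [0,0,0],"grip": 1}
    - {"linear": [0,0,0],"dr": [0,0,0],"grip": 1}
    - {"linear": [0,0,0],"dr": [0,0,0],"grip": 1}
    - {"linear": [0,0,0],"dr": [0,0,0],"grip": 1}
    - {"linear": [0,0,0],"dr": [0,0,0],"grip": 1}
    - {"linear": [0,0,0],"dr": [0,0,0],"grip": 1}
  force: 35

```text
time_s: 4.35
position: [654.3, -57.5, 61.0]
eef_rot: [-3.13, -0.266, -0.0]
ft_force: [-0.0, -0.0, -0.5]
width: 43.6
```

Emit:
play_rows:
  rows:
    - {"linear": [0,0,-10],"dr": [0,0,0],"grip": 1}
    - {"linear": [0,0,-30],"dr": [0,0,0],"grip": 1}
    - {"linear": [0,0,-55],"dr": [0,0,0],"grip": 1}
    - {"linear": [0,0,-80],"dr": [0,0,0],"grip": 1}
    - {"linear": [0,0,-105],"dr": [0,0,0],"grip": 1}
    - {"linear": [0,0,-125],"dr": [0,0,0],"grip": 1}
    - {"linear": [0,0,-130],"dr": [0,0,0],"grip": 1}
    - {"linear": [0,0,-130],"dr": [0,0,0],"grip": 1}

```text
time_s: 5.35
position: [654.1, -57.6, 191.1]
eef_rot: [3.13, 0.266, 0.0]
ft_force: [-0.1, -0.1, -2.3]
width: 43.8
```

```bash
python3 -c "
from plant import env
from h import *
import cv2
s=env.read_state()
goto(s,486.8,154.2,191,20)
for n in ('side','wrist'):
  p=env.get_image(n);cv2.imwrite('pics/l_%s.png'%n,p['img'])
"
```

```text
t 5.35 pos [654.1 -57.6 191.1] yaw 9.7 w 43.8 j [ 0.59  0.65 -0.81  1.56  0.5   1.15 -0.15] F [-0.1 -0.1 -2.3]
  linear [-129.2 -237.     0. ] dr [  0.   -0.  -10.3]
```

View pics/l_side.png

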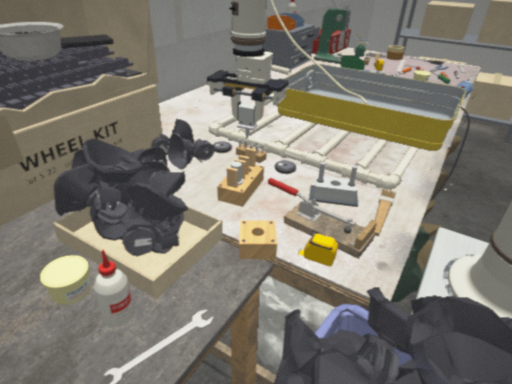

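View pics/l_wrist.png

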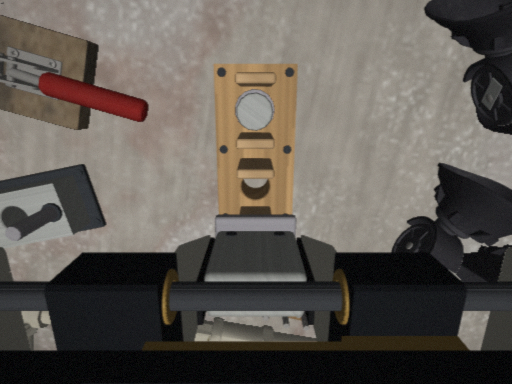

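Run:
```python
from h import *
print('box corner',w('top',210,180,50),w('side',221,222,50),w('side',221,222,30),w('side',221,222,80))
for z in(80,120,160): print('wheel',z,w('top',202,125,z),w('top',150,165,z))
```

```text
box corner [567.3 171.1  50. ] [568.1 176.4  50. ] [583.6 156.3  30. ] [544.9 206.4  80. ]
wheel 80 [681.5 185.3  80. ] [596.3 294.9  80. ]
wheel 120 [670.9 180.4 120. ] [589.2 285.4 120. ]
wheel 160 [660.3 175.4 160. ] [582.2 275.8 160. ]
```

Emit:
play_rows:
  rows:
    - {"linear": [-15,-28,0],"dr": [0,0,-1.2],"grip": 1}
    - {"linear": [-39,-71,0],"dr": [0,0,-3.1],"grip": 1}
    - {"linear": [-65,-119,0],"dr": [0,0,-5],"grip": 1}
    - {"linear": [-90,-166,0],"dr": [0,0,-7],"grip": 1}
    - {"linear": [-110,-202,0],"dr": [0,0,-8.8],"grip": 1}
    - {"linear": [-124,-227,0],"dr": [0,0,-10],"grip": 1}
    - {"linear": [-129.2,-237,0],"dr": [0,0,-10.3],"grip": 1}
    - {"linear": [-129.2,-237,0],"dr": [0,0,-10.3],"grip": 1}
    - {"linear": [-129.2,-237,0],"dr": [0,0,-10.3],"grip": 1}
    - {"linear": [-129.2,-237,0],"dr": [0,0,-10.3],"grip": 1}

```text
time_s: 6.7
position: [487.7, 153.2, 190.9]
eef_rot: [-3.094, -0.542, 0.0]
ft_force: [-0.1, 0.9, -1.6]
width: 43.9
```

```bash
python3 -c "
from plant import env
from h import *
import cv2
s=env.read_state()
goto(s,486.8,154.2,61,20)
for n in ('top','wrist'):
  p=env.get_image(n);cv2.imwrite('pics/m_%s.png'%n,p['img'])
"
```

```text
t 6.7 pos [487.7 153.2 190.9] yaw 19.9 w 43.9 j [ 0.44  0.43 -0.98  1.92  0.41  1.01 -0.38] F [-0.1  0.9 -1.6]
  linear [ -0.5  -1.3 129.9] dr [-0.   0.  -0.1]
```

View pics/m_wrist.png

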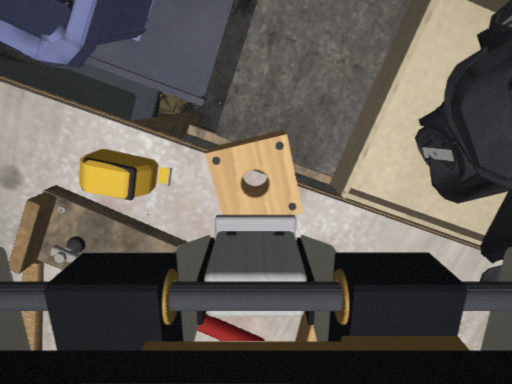

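View pics/m_top.png

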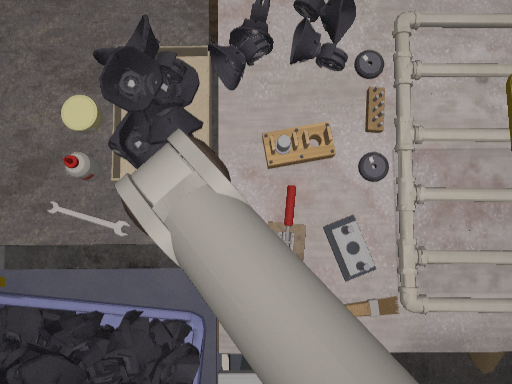

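```bash
python3 -c "
from plant import env
from h import *
s=env.read_state()
goto(s,486.8,154.2,61,20)
s['position']=np.array([487.7,153.2,190.9])
print(ww(s,256,183,45))
s=env.read_state();print(ww(s,256,183,45))
"
```

```text
t 6.8 pos [487.4 153.6 190.9] yaw 19.9 w 43.9 j [ 0.44  0.43 -0.98  1.92  0.41  1.01 -0.38] F [-0.5 -0.2 -2.3]
  linear [ -0.3  -0.8 129.9] dr [-0.   0.  -0.1]
[487.4 155.8  45. ]
[487.  156.2  45. ]
```

Emit:
play_rows:
  rows:
    - {"linear": [0,-0.5,20],"dr": [0,0,0],"grip": 1}
    - {"linear": [0,-0.5,45],"dr": [0,0,0],"grip": 1}
    - {"linear": [0,-0.5,70],"dr": [0,0,0],"grip": 1}
    - {"linear": [0,-0.5,90],"dr": [0,0,0],"grip": 1}
    - {"linear": [0,-0.5,105],"dr": [0,0,0],"grip": 1}
    - {"linear": [0,-0.5,117],"dr": [0,0,0],"grip": 1}
    - {"linear": [0,-0.5,125],"dr": [0,0,0],"grip": 1}
    - {"linear": [0,-0.5,129],"dr": [0,0,0],"grip": 1}
    - {"linear": [0,-0.5,129.5],"dr": [0,0,0],"grip": 1}
    - {"linear": [0,-0.5,129.5],"dr": [0,0,0],"grip": 1}
    - {"linear": [0,-0.5,129.5],"dr": [0,0,0],"grip": 1}

```text
time_s: 8.18
position: [487.0, 154.8, 61.9]
eef_rot: [3.094, 0.546, 0.001]
ft_force: [0.3, 0.1, -1.8]
width: 44.0
```

Emit:
play_rows:
  rows:
    - {"linear": [0,0,1],"dr": [0,0,0],"grip": 1}
    - {"linear": [0,0,1],"dr": [0,0,0],"grip": 0.4}
    - {"linear": [0,0,1],"dr": [0,0,0],"grip": 0}
    - {"linear": [0,0,1],"dr": [0,0,0],"grip": 0}
    - {"linear": [0,0,1],"dr": [0,0,0],"grip": 0}
    - {"linear": [0,0,1],"dr": [0,0,0],"grip": 0}

```text
time_s: 8.93
position: [486.7, 154.8, 60.5]
eef_rot: [-3.094, -0.546, 0.0]
ft_force: [0.5, 0.2, -0.8]
width: 88.7
```

Emit:
play_rows:
  rows:
    - {"linear": [0,0,-15],"dr": [0,0,0],"grip": 0}
    - {"linear": [0,0,-40],"dr": [0,0,0],"grip": 0}
    - {"linear": [0,0,-70],"dr": [0,0,0],"grip": 0}
    - {"linear": [0,0,-100],"dr": [0,0,0],"grip": 0}
    - {"linear": [0,0,-120],"dr": [0,0,0],"grip": 0}
    - {"linear": [0,0,-130],"dr": [0,0,0],"grip": 0}
    - {"linear": [0,0,-130],"dr": [0,0,0],"grip": 0}
    - {"linear": [0,0,-130],"dr": [0,0,0],"grip": 0}
    - {"linear": [0,0,-130],"dr": [0,0,0],"grip": 0}

```text
time_s: 10.05
position: [486.1, 154.6, 189.7]
eef_rot: [-3.094, -0.546, 0.003]
ft_force: [0.1, 0.2, 0.0]
width: 91.8
```

```bash
python3 -c "
from plant import env
from h import *
import cv2
s=env.read_state()
goto(s,486.8,154.2,190,-70)
for n in ('side','wrist'):
  p=env.get_image(n);cv2.imwrite('pics/n_%s.png'%n,p['img'])
  for l in ('flat_probe','stand'):print(n,l,env.landmark_of(p,l)[:1])
"
```

```text
t 10.05 pos [486.1 154.6 189.7] yaw 20.0 w 91.8 j [ 0.44  0.43 -0.98  1.92  0.42  1.01 -0.38] F [0.1 0.2 0. ]
  linear [ 0.5  0.6 -0.3] dr [ 0.1  0.1 90. ]
side flat_probe [{'centre': [232.0, 258.8], 'p': 0.77}]
side stand [{'centre': [248.2, 256.1], 'p': 0.85}]
wrist flat_probe [{'centre': [184.9, 256.8], 'p': 0.63}]
wrist stand [{'centre': [175.2, 255.5], 'p': 0.84}]
```

View pics/n_wrist.png

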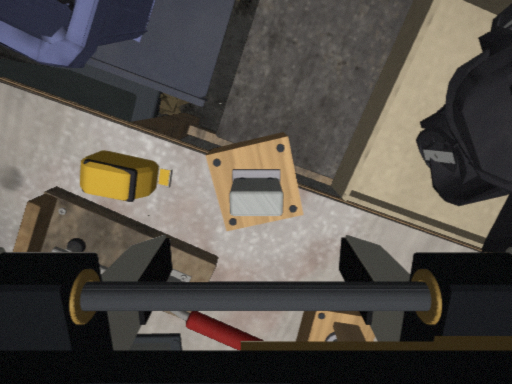

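View pics/n_side.png

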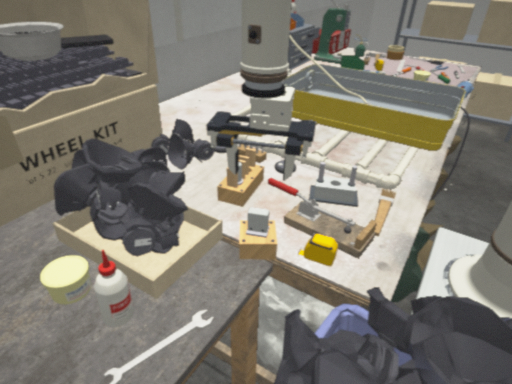

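Emit:
play_rows:
  rows:
    - {"linear": [0,0,0],"dr": [0,0,9],"grip": 0}
    - {"linear": [0,0,0],"dr": [0,0,18],"grip": 0}
    - {"linear": [0,0,0],"dr": [0,0,28],"grip": 0}
    - {"linear": [0,0,0],"dr": [0,0,38],"grip": 0}
    - {"linear": [0,0,0],"dr": [0,0,48],"grip": 0}
    - {"linear": [0,0,0],"dr": [0,0,58],"grip": 0}
    - {"linear": [0,0,0],"dr": [0,0,68],"grip": 0}
    - {"linear": [0,0,0],"dr": [0,0,77],"grip": 0}
    - {"linear": [0,0,0],"dr": [0,0,85],"grip": 0}
    - {"linear": [0,0,0],"dr": [0,0,90],"grip": 0}
    - {"linear": [0,0,0],"dr": [0,0,90],"grip": 0}
    - {"linear": [0,0,0],"dr": [0,0,90],"grip": 0}

```text
time_s: 11.85
position: [486.7, 154.9, 190.5]
eef_rot: [-2.575, 1.799, -0.0]
ft_force: [-0.6, 0.7, -0.2]
width: 92.4
```

```bash
python3 -c "
from plant import env
from h import *
import cv2
s=env.read_state()
p=env.get_image('wrist')
goto(s,486.8,154.5,61,-70)
cv2.imwrite('pics/o_wrist.png',p['img'])
a=p['img'][100:240,180:330]
cv2.imwrite('pics/o_c.png',cv2.resize(a,None,fx=4,fy=4,interpolation=cv2.INTER_CUBIC))
"
```

```text
t 11.85 pos [486.7 154.9 190.5] yaw -69.9 w 92.4 j [ 0.18  0.33 -0.64  1.93  0.24  0.96 -1.79] F [-0.6  0.7 -0.2]
  linear [  0.4   0.  129.5] dr [-0.   0.   0.1]
```

View pics/o_c.png

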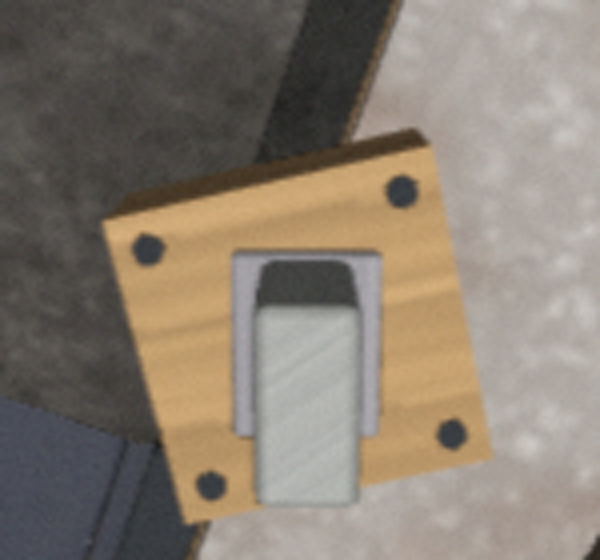

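View pics/o_wrist.png

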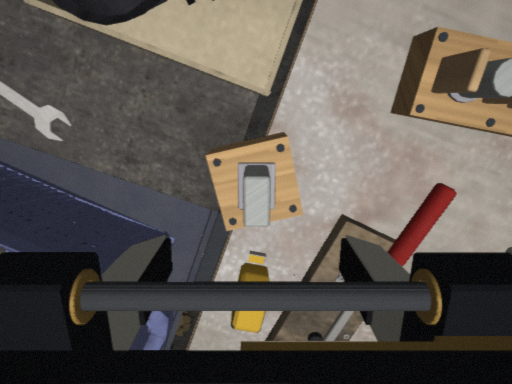

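Emit:
play_rows:
  rows:
    - {"linear": [0,0,25],"dr": [0,0,0],"grip": 0}
    - {"linear": [0,0,55],"dr": [0,0,0],"grip": 0}
    - {"linear": [0,0,80],"dr": [0,0,0],"grip": 0}
    - {"linear": [0,0,104],"dr": [0,0,0],"grip": 0}
    - {"linear": [0,0,120],"dr": [0,0,0],"grip": 0}
    - {"linear": [0,0,129],"dr": [0,0,0],"grip": 0}
    - {"linear": [0,0,129],"dr": [0,0,0],"grip": 0}
    - {"linear": [0,0,129],"dr": [0,0,0],"grip": 0}
    - {"linear": [0,0,129],"dr": [0,0,0],"grip": 0}

```text
time_s: 13.02
position: [487.3, 155.0, 62.3]
eef_rot: [-2.573, 1.801, -0.002]
ft_force: [-0.2, 0.3, -0.5]
width: 91.9
```

Emit:
play_rows:
  rows:
    - {"linear": [0,0,0],"dr": [0,0,0],"grip": 1}
    - {"linear": [0,0,0],"dr": [0,0,0],"grip": 1}
    - {"linear": [0,0,0],"dr": [0,0,0],"grip": 1}
    - {"linear": [0,0,0],"dr": [0,0,0],"grip": 1}
    - {"linear": [0,0,0],"dr": [0,0,0],"grip": 1}
    - {"linear": [0,0,0],"dr": [0,0,0],"grip": 1}
    - {"linear": [0,0,0],"dr": [0,0,0],"grip": 1}
    - {"linear": [0,0,0],"dr": [0,0,0],"grip": 1}
  force: 35

```text
time_s: 14.02
position: [486.8, 154.7, 61.5]
eef_rot: [2.573, -1.802, 0.0]
ft_force: [-0.2, -1.3, -0.4]
width: 21.9
```

Gripped at 21.9 mm. Lift.

Emit:
play_rows:
  rows:
    - {"linear": [0,0,-10],"dr": [0,0,0],"grip": 1}
    - {"linear": [0,0,-30],"dr": [0,0,0],"grip": 1}
    - {"linear": [0,0,-55],"dr": [0,0,0],"grip": 1}
    - {"linear": [0,0,-80],"dr": [0,0,0],"grip": 1}
    - {"linear": [0,0,-105],"dr": [0,0,0],"grip": 1}
    - {"linear": [0,0,-130],"dr": [0,0,0],"grip": 1}
    - {"linear": [0,0,-150],"dr": [0,0,0],"grip": 1}
    - {"linear": [0,0,-150],"dr": [0,0,0],"grip": 1}
    - {"linear": [0,0,-150],"dr": [0,0,0],"grip": 1}

```text
time_s: 15.15
position: [486.1, 154.5, 210.9]
eef_rot: [2.573, -1.801, -0.001]
ft_force: [-0.6, -0.7, -1.4]
width: 21.5
```

```bash
python3 -c "
from plant import env
from h import *
import cv2
s=env.read_state()
p=env.get_image('wrist')
goto(s,419.8,-133.7,211,-69.2)
cv2.imwrite('pics/q_wrist.png',p['img'])
"
```

```text
t 15.15 pos [486.1 154.5 210.9] yaw -70.0 w 21.5 j [ 0.2   0.3  -0.66  1.91  0.22  1.01 -1.78] F [-0.6 -0.7 -1.4]
  linear [2.481e+02 1.609e+02 1.000e-01] dr [ 0.1 -0.  -0.8]
```

View pics/q_wrist.png

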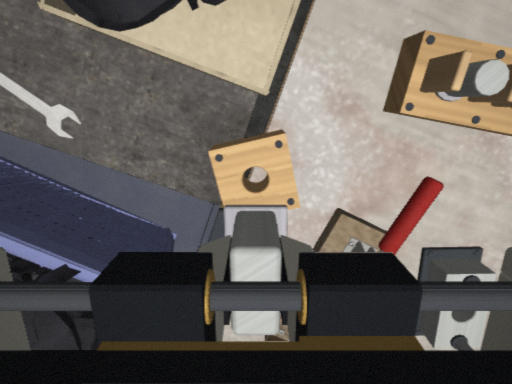

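Emit:
play_rows:
  rows:
    - {"linear": [12,8,0],"dr": [0,0,0],"grip": 1}
    - {"linear": [42,27,0],"dr": [0,0,-0.2],"grip": 1}
    - {"linear": [84,54,0],"dr": [0,0,-0.3],"grip": 1}
    - {"linear": [126,82,0],"dr": [0,0,-0.4],"grip": 1}
    - {"linear": [168,109,0],"dr": [0,0,-0.6],"grip": 1}
    - {"linear": [207,134,0],"dr": [0,0,-0.8],"grip": 1}
    - {"linear": [234,152,0],"dr": [0,0,-0.8],"grip": 1}
    - {"linear": [248,161,0],"dr": [0,0,-0.8],"grip": 1}
    - {"linear": [248,161,0],"dr": [0,0,-0.8],"grip": 1}
    - {"linear": [248,161,0],"dr": [0,0,-0.8],"grip": 1}
    - {"linear": [248,161,0],"dr": [0,0,-0.8],"grip": 1}
    - {"linear": [248,161,0],"dr": [0,0,-0.8],"grip": 1}

```text
time_s: 16.7
position: [420.4, -132.5, 211.5]
eef_rot: [-2.587, 1.782, 0.0]
ft_force: [-0.3, -0.4, -2.3]
width: 21.6
```

```bash
python3 -c "
from plant import env
from h import *
import cv2
s=env.read_state()
p=env.get_image('wrist')
goto(s,419.8,-133.7,61,-69.2)
cv2.imwrite('pics/r_wrist.png',p['img'])
p=env.get_image('side');cv2.imwrite('pics/r_side.png',cv2.resize(p['img'][70:250,220:460],None,fx=3,fy=3))
"
```

```text
t 16.7 pos [ 420.4 -132.5  211.5] yaw -69.1 w 21.6 j [ 0.7   0.14 -0.49  2.06  0.08  0.96 -1.04] F [-0.3 -0.4 -2.3]
  linear [  0.9   1.  150.5] dr [-0.   0.   0.1]
```

View pics/r_wrist.png

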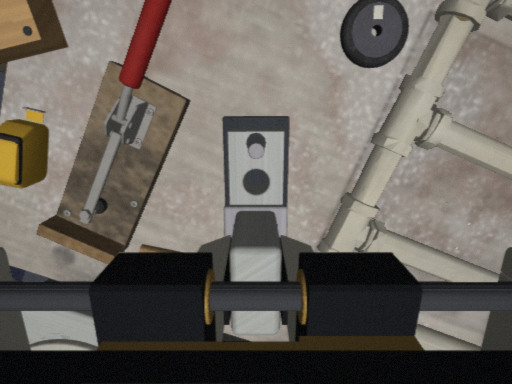

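View pics/r_side.png

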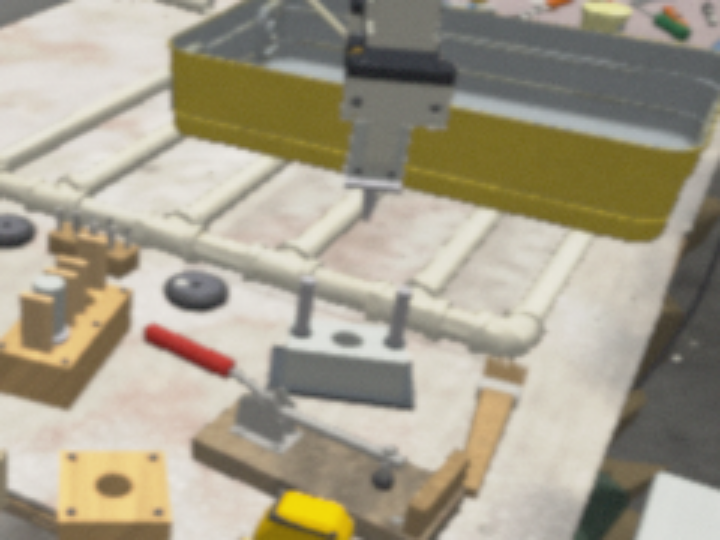

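```bash
python3 -c "
from plant import env
from h import *
s=env.read_state()
goto(s,419.8,-133.7,61,-69.2)
s['position']=np.array([420.4,-132.5,211.5]);print(ww(s,256.7,181.5,45),ww(s,256,150.5,101))
"
```

```text
t 16.8 pos [ 420.4 -132.8  211.5] yaw -69.1 w 21.7 j [ 0.7   0.14 -0.49  2.06  0.08  0.96 -1.04] F [ 0.1  0.1 -2.1]
  linear [  0.6   0.9 150.5] dr [-0.   0.   0.1]
[ 419.8 -134.2   45. ] [ 457.6 -118.8  101. ]
```

Emit:
play_rows:
  rows:
    - {"linear": [0.5,0.8,25],"dr": [0,0,0],"grip": 1}
    - {"linear": [0.5,0.8,50],"dr": [0,0,0],"grip": 1}
    - {"linear": [0.5,0.8,75],"dr": [0,0,0],"grip": 1}
    - {"linear": [0.5,0.8,95],"dr": [0,0,0],"grip": 1}
    - {"linear": [0.5,0.8,112],"dr": [0,0,0],"grip": 1}
    - {"linear": [0.5,0.8,126],"dr": [0,0,0],"grip": 1}
    - {"linear": [0.5,0.8,137],"dr": [0,0,0],"grip": 1}
    - {"linear": [0.5,0.8,145],"dr": [0,0,0],"grip": 1}
    - {"linear": [0.5,0.8,149],"dr": [0,0,0],"grip": 1}
    - {"linear": [0.5,0.8,149.5],"dr": [0,0,0],"grip": 1}
    - {"linear": [0.5,0.8,149.5],"dr": [0,0,0],"grip": 1}
    - {"linear": [0.5,0.8,149.5],"dr": [0,0,0],"grip": 1}

```text
time_s: 18.3
position: [420.0, -134.2, 62.4]
eef_rot: [-2.586, 1.784, -0.001]
ft_force: [-0.8, 0.5, -2.8]
width: 21.8
```

Emit:
play_rows:
  rows:
    - {"linear": [0,0,0.8],"dr": [0,0,0],"grip": 1}
    - {"linear": [0,0,0.8],"dr": [0,0,0],"grip": 1}
    - {"linear": [0,0,0.8],"dr": [0,0,0],"grip": 0.5}
    - {"linear": [0,0,0.8],"dr": [0,0,0],"grip": 0}
    - {"linear": [0,0,0.8],"dr": [0,0,0],"grip": 0}
    - {"linear": [0,0,0.8],"dr": [0,0,0],"grip": 0}
    - {"linear": [0,0,0.8],"dr": [0,0,0],"grip": 0}
    - {"linear": [0,0,0.8],"dr": [0,0,0],"grip": 0}

```text
time_s: 19.3
position: [419.7, -134.1, 61.2]
eef_rot: [-2.586, 1.784, -0.0]
ft_force: [-0.0, -0.4, -0.9]
width: 77.2
```

Emit:
play_rows:
  rows:
    - {"linear": [0,0,-10],"dr": [0,0,0],"grip": 0}
    - {"linear": [0,0,-30],"dr": [0,0,0],"grip": 0}
    - {"linear": [0,0,-60],"dr": [0,0,0],"grip": 0}
    - {"linear": [0,0,-90],"dr": [0,0,0],"grip": 0}
    - {"linear": [0,0,-120],"dr": [0,0,0],"grip": 0}
    - {"linear": [0,0,-140],"dr": [0,0,0],"grip": 0}
    - {"linear": [0,0,-150],"dr": [0,0,0],"grip": 0}
    - {"linear": [0,0,-150],"dr": [0,0,0],"grip": 0}
    - {"linear": [0,0,-150],"dr": [0,0,0],"grip": 0}
    - {"linear": [0,0,-150],"dr": [0,0,0],"grip": 0}

```text
time_s: 20.55
position: [419.1, -133.9, 210.4]
eef_rot: [2.586, -1.784, -0.003]
ft_force: [0.4, -0.5, 0.1]
width: 92.2
```

```bash
python3 -c "
from plant import env
from h import *
import cv2
s=env.read_state()
p=env.get_image('wrist')
goto(s,419.8,-133.7,61,-69.2)
cv2.imwrite('pics/s_wrist.png',p['img'])
p=env.get_image('side');cv2.imwrite('pics/s_side.png',cv2.resize(p['img'][100:240,220:400],None,fx=4,fy=4))
"
```

```text
t 20.55 pos [ 419.1 -133.9  210.4] yaw -69.2 w 92.2 j [ 0.72  0.14 -0.5   2.07  0.08  0.96 -1.04] F [ 0.4 -0.5  0.1]
  linear [  0.3  -0.9 149.4] dr [0.1 0.1 0. ]
```

View pics/s_wrist.png

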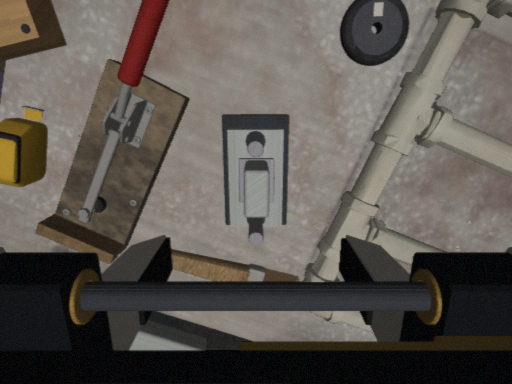

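View pics/s_side.png

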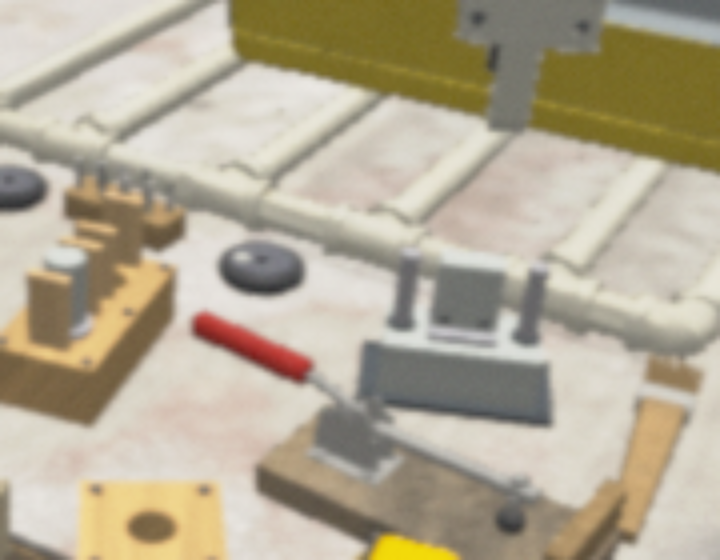

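```bash
python3 -c "
from plant import env
from h import *
s=env.read_state();s['position']=np.array([419.1,-133.9,210.4]);print(ww(s,256.5,193.5,101))
print(env.sign_off())
"
```

```text
[ 421.6 -133.8  101. ]
the job is handed in; nothing more can be done
None
```

The flat-handled probe is in the gauge fixture, and I handed the job in at about 20.6 s. `sign_off` gives no verdict, so the result rests on my own checks.

- **Stand:** I took the probe by its narrow ends and set it in the wooden stand. The pictures showed it upright with the flange on the block. The gripper was then fully open and clear before I gripped it again across the broad faces (21.9 mm measured).
- **Fixture:** Before the job was handed in, the wrist camera put the handle top at (421.6, -133.8) mm, against the fixture centre at (419.8, -133.7) mm. The last pictures showed the flange on the block and the handle in line between the posts.
- **Round-handled probe:** the side picture showed it standing in its bay as before, and the arm never touched it. I did not measure its final position.
- **Disagreement:** the first wrist reading over the rack was about 9 mm off. I had paired the picture with a pose read while the arm was still settling. With the right pose it agreed to within 1 mm, and the side camera agreed to about 2 mm.

After the release the gripper was open, about 150 mm above the release height and free of contact, with no outside force on the wrist.

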